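# Refit the filter panel in the fettling extractor

### The job

Put the filter panel back into the grey fettling extractor. It is longer than the mouth: tip it and feed its low end in under the wide flange, push that end back against the sprung plate there, swing the other end down past the narrow flange, and ease it home so that it lies flat on the ledges, right up against the end wall opposite the spring. Do it gently, without forcing, jamming or dropping the panel, then let go, and leave the other things on the bench where they are.

Things in the scene. Friction and masses are not known exactly. Their poses are not given: they have to be found in the camera images.
- extractor: Fixed bench-top dust extractor: open-topped grey steel box, outside 333 x 216 mm, rim 125 mm high; stands left or right of the panel. Origin: centre of its underside, bench height; x along its length, z up. Inside 325 mm long (end walls at x = -162.5 and +162.5), 208 wide, sides smooth. -x is the spring end, on the robot's side; +x the stop end. Contact with the panel over 45 N (spring included) bends the panel.
- wide_flange (a point): Middle of the inner edge of the wide flange at the spring end's rim (extractor x = -128.5, z = 125 mm): 3 mm thick, reaching 34 mm in from the end wall; a notch 76 mm wide in its middle shows the sprung plate. Axes as the extractor's.
- narrow_flange (a point): Middle of the inner edge of the narrow flange at the stop end's rim (extractor x = +146.5, z = 125 mm): 3 mm thick, reaching 16 mm in from the end wall. The mouth between the two flanges is only 275 mm long. Axes as the extractor's.
- sprung_plate (a point): Where the face of the sprung plate stands untouched (extractor x = -133.5, z = 96 mm; this point does not move with it). Upright steel plate 150 mm wide, 40 high. It yields 20 mm toward -x, about 6 N at first, 15 N at its hard stop (face 9 mm off the wall). The other end clears the narrow flange only within some 2 mm of that stop: go by feel, not by measured position.
- seat (a point): Where the panel's middle lies when home (extractor x = +12.5, z = 78 mm): one end against the stop-end wall, under the narrow flange, the other 25 mm off the spring-end wall, the plate pressing it home with 8 N. Ledges with upper faces at z = 72 mm, 50 under the flanges' undersides: 50 mm wide at the spring end, 32 at the stop end, 12 along the sides, empty space below. Axes as the extractor's.
- filter_mid (a point): Filter panel: aluminium frame with pleated grey medium, 300 x 200 x 12 mm, about 0.45 kg (0.3 to 0.65), either end may go first. This point is the centre of the panel (6 mm above its underside); x along its 300 mm length, y along its width, z out of the side with the handle. It starts lying flat on the bench, handle up.
- filter_handle (a point): Centre of the panel's pull handle, a flat steel bar 100 mm long (along the panel's y), 10 mm thick (along its x) and 14 mm high, over the middle of the panel: this point is 39 mm above filter_mid (45 mm above the panel's underside). Posts 10 mm square under the bar at 45 mm either side; 26 mm of free space under the bar. Same axes as filter_mid.
- filter_end_a (a point): Middle of the panel's end face at its -x end, 150 mm from filter_mid.
- filter_end_b (a point): Middle of the panel's end face at its +x end, 150 mm from filter_mid.
- bowl_mid (a point): Terracotta bowl, 100 mm across, 50 mm high, bystander; its centre half-way up.
- jar_mid (a point): Amber glaze jar, 72 mm across, 100 mm high, bystander; its centre half-way up.
- brush_grip (a point): Brush, 190 mm long, lying on the bench, bystander; the middle of its handle.

How it is judged:
On the way:
1. one end of the panel is in under the wide flange, pressed well back against the sprung plate, while the other end is still above the rim (((x of filter_end_a in the frame of extractor below -0.14 m and z of filter_end_a in the frame of extractor between 0.07 and 0.12 m and z of filter_end_b in the frame of extractor above 0.125 m) or (x of filter_end_b in the frame of extractor below -0.14 m and z of filter_end_b in the frame of extractor between 0.07 and 0.12 m and z of filter_end_a in the frame of extractor above 0.125 m))), for 0.1 s.
At the end, for the whole second after the job is handed in: The panel lies at rest in the extractor, handle up, flat on the ledges (tilt under 0.025 rad, height within 3 mm), its end within 3 mm of the stop-end wall, within 8 mm of the middle across and square to the box within 0.05 rad, and nothing holds it (x of filter_mid in the frame of extractor between 0.0095 and 0.0155 m and y of filter_mid in the frame of extractor between -0.008 and 0.008 m and z of filter_mid in the frame of extractor between 0.075 and 0.081 m and angle between filter_mid's own z axis and vertical below 0.025 rad and angle between the x axis of filter_mid and the x axis of extractor, either way round below 0.05 rad and linear speed of filter below 0.01 m/s); the robot touches nothing.
It fails at once if the panel is forced or dropped: contact with the extractor over 45 N (contact force between filter and extractor above 45 N).
It fails at once if the bowl is moved more than 30 mm (distance of bowl_mid from where it was at the start of the episode above 0.03 m).
It fails at once if the jar is moved more than 30 mm (distance of jar_mid from where it was at the start of the episode above 0.03 m).
It fails at once if the brush is moved more than 30 mm (distance of brush_grip from where it was at the start of the episode above 0.03 m).
It also fails if it takes over 72 s, if anything falls off the work surface, if the arm or the gripper's body presses on something with over 40 N, if the wrist force passes 120 N, or if a joint passes its speed limit or range.

### The arm

A 7-joint arm with a two-finger parallel gripper is mounted at the origin on the work surface. World frame = base frame: x ahead of the robot, y to its left, z up, the work surface at z = 0. Lengths are in m, angles in rad, forces in N, time in s.
With the tool pointing down it reaches from about 0.35 to 0.9 m from the base axis. Payload 19.9 kg.
Tool frame: the origin (TCP) lies on the centre line of the jaws, within the pads' length; the fingertips stand 22 mm ahead of it and the grasp point (between the pads) lies 3 mm ahead of it (robot.tcp_to_tips is the distance from the TCP to the fingertips, in m); z points along the fingers, y is the line along which they close (so a half turn about z gives the same grasp; the last joint's range is limited). The gripper opens to 94 mm and grips with 3 to 60 N. Pads are 16 mm wide; open, the fingers measure 119 mm over their backs; the gripper's body (75 mm by 177 mm) begins 78 mm behind the grasp point.
Start: joints at [1.242, 0.417, -0.01, 1.614, 0.005, 1.111, -0.053], TCP at [0.177, -0.599, 0.196] pointing down, gripper open.
Joint ranges: [-2.81, 2.81], [-0.39, 2.02], [-1.27, 1.25], [0.06, 2.57], [-1.19, 4.33], [0.19, 2], [-2.82, 2.82]. Speed limits (rad/s): [1.89, 1.89, 2.39, 2.39, 3.01, 3.01, 3.01].

### API

Orientations are given as a unit quaternion [w, x, y, z].
In Python, from station import robot gives the robot as it stands. The module is installed in compiled form; this text tells all that it offers.
- The arm moves only by the tool drive_tool, never from a script. Its argument "motion" is a list of rows, each an object with "gripper": the closure, from -1 (fully open) to 1 (shut), so that 0 is half open; "xyz": the shift along the tool's x, y, z in cm, a list of three; "spin": the turn about the tool's z in degrees. A call has 1 to 12 rows; each row is the pose to reach, as a shift and turn from the pose commanded when the call began, along the tool's axes at that moment; what a row does not reach only later rows make up. A row lasts 1/12 s, in which the tool goes at most 41.7 mm and 7.16 degrees, less where a joint would pass 70% of its speed; a pose out of reach is approached as far as the arm can. A call with a gripper value outside its range is refused whole. The fingers move at their own pace and stop on an object; "squeeze" is the grip in N (left out, the last holds). Time passes only in rows, so rows that repeat a pose let the fingers close. It gives the time, the measured TCP pose, the force, the opening and the grip force at its end, in the units of the state.
- robot.read_state(): the state, without advancing time (a new reading comes with each control period).
- robot.grab_frame(name): name is "scene" or "top" or "wrist"; returns the picture (420x560x3 uint8, blue, green, red); there is no depth.
- robot.calibration(name): a dict with "fov_y" (degrees; the focal length in pixels is half the picture's height over the tangent of half this angle, whatever the lens; pixels are square), "cx", "cy" (the principal point, pixels), "k1" (the pictures are not rectified: a ray, as slopes to the right and down, at radius r is drawn at 1 + k1 r^2 times it, then the intrinsics apply), "R" (3x3) and "t" (3): a world point X has camera coordinates R X + t. Camera axes: x right, y down, z forward; pixel columns grow to the right and rows downward; lengths in m; the calibration is good to about 2 mm. A picture is of the moment at which its call begins: read the wrist's pose just before it. calibration takes no time and is no camera call; for the wrist camera it gives the pose at the moment of the call.
- robot.job_done(): hands the job in; it is judged then, once.
The state is a dict: "time_s": time; "joint_pos": joint angles; "joint_vel": joint speeds; "joint_torque": joint torques, N m; "tool_pos": TCP position; "orientation": TCP orientation; "ft_force": force on the tool from outside, world axes, zero at the start; "ft_torque": the same for the moment, N m; "width": finger opening in m; "grasp_force": force on a finger pad.
Only numpy, scipy, OpenCV 4.12 (cv2) and the standard library are available. Lean on these libraries where they do the work, as an engineer would, in place of code of your own. Each camera call takes 0.05 s, during which the arm holds its last target. There are 200 camera calls.

## Working session

There is one attempt and no reset: what is moved stays moved. The work goes in short steps, Python scripts to look and compute and a tool call to move; the robot and the scene stay as the last step left them, time stands still between calls to the robot, and variables do not carry over. Pictures are saved under pics/ and viewed, at most 10 in all, crops included, and the job is handed in when it is done.

Besides the shell and the picture viewer there is one more tool, called after ">>>" as name(argument=value, ...) on one line, values as JSON. drive_tool: Moves the arm, as the interface text tells. Its arguments: {"type":"object","properties":{"motion":{"type":"array"},"squeeze":{"type":"number"}},"required":["motion"]}

```bash
mkdir -p pics; python3 - <<'E'
from station import robot
import cv2,numpy as np
print(robot.read_state())
ims={n:robot.grab_frame(n) for n in("scene","top")}
for n,i in ims.items():
    cv2.imwrite(f"pics/{n}0.png",i); c=robot.calibration(n); print(n,c)
cv2.imwrite("pics/both.png",cv2.resize(ims["top"],(800,600),interpolation=cv2.INTER_CUBIC))
E
```

```text
{'time_s': 0.0, 'joint_pos': array([ 1.2414993 ,  0.41791941, -0.01028277,  1.61420859,  0.0046881 ,
        1.11072107, -0.05297377]), 'joint_vel': array([-1.58285866e-03,  2.52959278e-05, -4.98087814e-05, -7.13140756e-04,
       -1.10697498e-03,  1.75156559e-03, -5.98999897e-04]), 'joint_torque': array([ 9.27661786e-04, -8.51239514e+01,  6.39896002e-01, -4.25979137e+01,
       -4.87431209e-02,  1.86608633e-02,  1.24664957e-04]), 'tool_pos': array([ 0.17726051, -0.59890577,  0.19574498]), 'orientation': array([-6.01911723e-04,  9.89663498e-01,  1.43407745e-01, -1.32680423e-04]), 'ft_force': array([-0.23480866,  0.89588515, -0.10698651]), 'ft_torque': array([ 0.04069795, -0.02369796,  0.04752198]), 'grasp_force': 0.0, 'width': 0.09405314417452704}
scene {'fov_y': 52.780918558475975, 'cx': 283.61378699917753, 'cy': 213.24427159023185, 'k1': -0.08948599199405878, 'R': array([[-0.29288585,  0.95588772, -0.02228354],
       [ 0.64348578,  0.17982039, -0.74403674],
       [-0.70720855, -0.23225697, -0.667767  ]]), 't': array([ 0.1831497 , -0.293114  ,  1.77219983])}
top {'fov_y': 50.55102560101958, 'cx': 278.8297552526814, 'cy': 213.91888210698738, 'k1': -0.09947788344220922, 'R': array([[-0.01577526, -0.99982039, -0.01050369],
       [-0.98017165,  0.01753875, -0.19737258],
       [ 0.19752135,  0.00718181, -0.98027228]]), 't': array([0.0049842 , 0.56432546, 1.49234276])}
```

View pics/both.png

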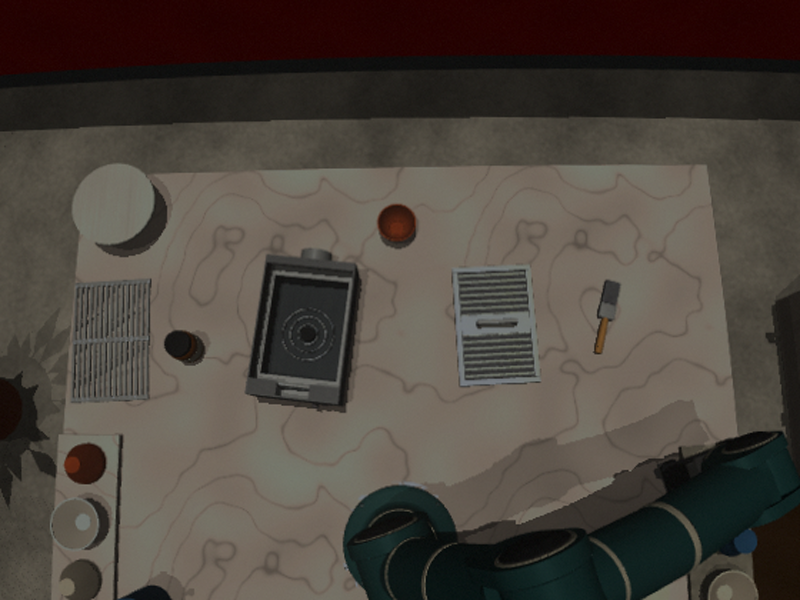

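View pics/scene0.png

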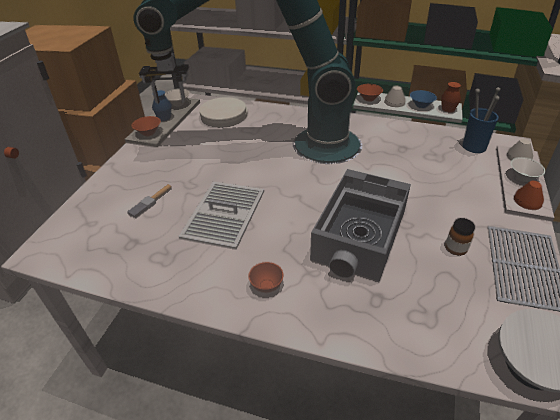

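The scaled top view has the extractor around (303,332), with its notched wide flange at the bottom toward the robot. The panel is at (497,325), bowl (397,223), jar (183,346) and brush (605,315). I'll enlarge the extractor and panel next.

```bash
python3 - <<'E'
import cv2,numpy as np
i=cv2.imread("pics/top0.png")
for n,(x,y) in {"ext":(165,170),"pan":(305,175)}.items():
    c=i[y:y+120,x:x+90+10]
    c=cv2.convertScaleAbs(c,alpha=1.7,beta=10)
    cv2.imwrite(f"pics/{n}.png",cv2.resize(c,None,fx=4,fy=4,interpolation=cv2.INTER_CUBIC))
a=np.hstack([cv2.imread("pics/ext.png"),cv2.imread("pics/pan.png")]);cv2.imwrite("pics/crop.png",a);print(a.shape)
E
cat > h.py <<'E'
import numpy as np,cv2
from station import robot
def cam(n):
    c=robot.calibration(n); f=210/np.tan(np.radians(c["fov_y"]/2))
    return c,np.array([[f,0,c["cx"]],[0,f,c["cy"]],[0,0,1.]]),np.array([c["k1"],0,0,0,0])
def back(n,px,z,cc=None):
    c,K,d=cc or cam(n); R=np.array(c["R"]);t=np.array(c["t"])
    u=cv2.undistortPoints(np.array(px,float).reshape(-1,1,2),K,d)[:,0]
    r=np.c_[u,np.ones(len(u))]@R; o=-R.T@t
    return o+r*((np.broadcast_to(z,len(u))-o[2])/r[:,2])[:,None]
E
```

```text
(480, 800, 3)
```

View pics/crop.png

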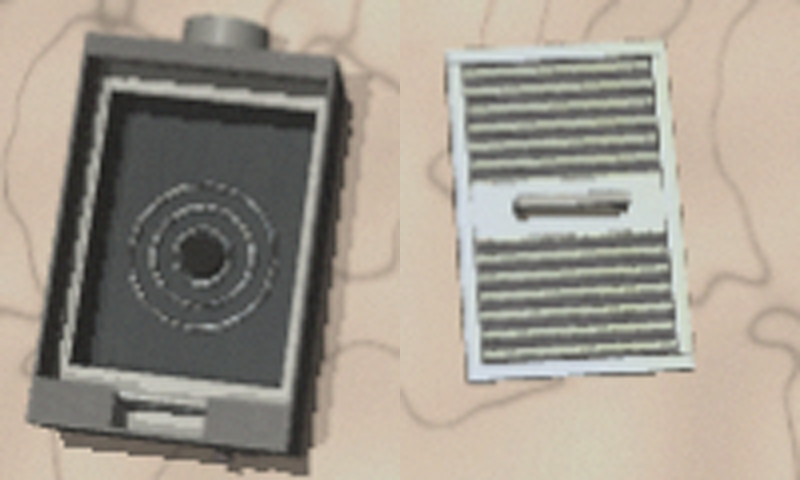

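Crop reading, extractor on the left: rim outer corners at (87,35), (340,60), (290,452) and (28,424). Panel on the right: corners at (447,50), (664,42), (692,370) and (468,380), with the handle bar centred at about (572,203).

```bash
python3 - <<'E'
from h import *
e=np.array([(87,35),(340,60),(290,452),(28,424)])/4-.375+[165,170]
p=np.array([(47,50),(264,42),(292,370),(68,380)])/4-.375+[305,175]
hd=np.array([(114,203),(230,200)])/4-.375+[305,175]
for q,z,s in((e,.125,(333,216)),(p,.012,(300,200))):
    w=back("top",q,z)[:,:2]; print(w.round(4).tolist())
    # rect: TL,TR,BR,BL ; x up, y left
    m=np.array([[s[0],s[1]],[s[0],-s[1]],[-s[0],-s[1]],[-s[0],s[1]]])/2000
    c=w.mean(0);H=m.T@(w-c);th=np.arctan2(H[0,1]-H[1,0],H[0,0]+H[1,1])
    print("c",c.round(4),"yaw",np.degrees(th).round(2), "sizes",np.linalg.norm(np.diff(w[[0,1,2,3,0]],axis=0),axis=1).round(4))
print(back("top",hd,.052),back("top",hd,.052).mean(0))
n=np.array([(122,415),(210,415)])/4-.375+[165,170]
print(back("scene",[[216,206]],.05))
E
```

```text
[[0.6795, 0.3077], [0.6531, 0.0919], [0.326, 0.1336], [0.3511, 0.3484]]
c [0.5024 0.2204] yaw -7.06 sizes [0.2174 0.3297 0.2163 0.3309]
[[0.67, -0.142], [0.6742, -0.34], [0.3764, -0.3482], [0.3717, -0.1508]]
c [ 0.5231 -0.2452] yaw 1.54 sizes [0.1981 0.2979 0.1974 0.2984]
[[ 0.52121552 -0.19247418  0.052     ]
 [ 0.52199927 -0.29374752  0.052     ]] [ 0.5216074  -0.24311085  0.052     ]
[[ 0.54805407 -0.25894613  0.05      ]]
```

>>> drive_tool(motion=[{"gripper":-0.3,"xyz":[21.6,-12.1,0],"spin":-37},{"gripper":-0.3,"xyz":[21.6,-12.1,0],"spin":-37},{"gripper":-0.3,"xyz":[21.6,-12.1,0],"spin":-37},{"gripper":-0.3,"xyz":[21.6,-12.1,0],"spin":-37},{"gripper":-0.3,"xyz":[21.6,-12.1,0],"spin":-37},{"gripper":-0.3,"xyz":[43.2,-24.2,3],"spin":-74.7},{"gripper":-0.3,"xyz":[43.2,-24.2,3],"spin":-74.7},{"gripper":-0.3,"xyz":[43.2,-24.2,3],"spin":-74.7},{"gripper":-0.3,"xyz":[43.2,-24.2,3],"spin":-74.7},{"gripper":-0.3,"xyz":[43.2,-24.2,3],"spin":-74.7},{"gripper":-0.3,"xyz":[43.2,-24.2,3],"spin":-74.7},{"gripper":-0.3,"xyz":[43.2,-24.2,3],"spin":-74.7}])

```text
time_s: 1.1
tool_pos: [0.5241, -0.2426, 0.166]
orientation: [-0.0, 0.698, 0.716, 0.0]
ft_force: [-0.4, -1.2, -0.4]
width: 0.0613
grasp_force: 0.0
```

```bash
python3 - <<'E'
from h import *
s=robot.read_state();print(s["tool_pos"],s["orientation"])
cc=cam("wrist");i=robot.grab_frame("wrist");cv2.imwrite("pics/w1.png",i)
import pickle;pickle.dump(cc,open("w1.pkl","wb"));print(cc)
E
```

```text
[ 0.52408196 -0.24256748  0.16595997] [-2.19825201e-04  6.98085647e-01  7.16014225e-01  1.06509611e-04]
({'fov_y': 63.0025448887267, 'cx': 278.8217687993258, 'cy': 209.1764677032988, 'k1': -0.08449920154271849, 'R': array([[ 9.99673845e-01,  2.55354365e-02,  3.81967790e-04],
       [ 2.45424016e-02, -9.64719128e-01,  2.62134840e-01],
       [ 7.06221921e-03, -2.62039969e-01, -9.65031181e-01]]), 't': array([-0.51783214, -0.26655474,  0.29497869])}, array([[342.67177187,   0.        , 278.8217688 ],
       [  0.        , 342.67177187, 209.1764677 ],
       [  0.        ,   0.        ,   1.        ]]), array([-0.0844992,  0.       ,  0.       ,  0.       ,  0.       ]))
```

View pics/w1.png

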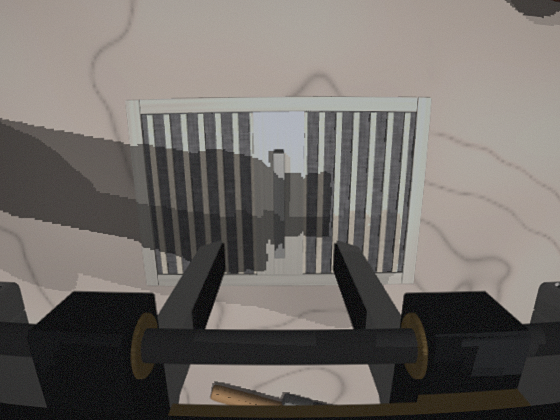

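In the wrist view the panel corners are at (128,101), (430,97), (415,286) and (147,287). The bar's far end is at about (279,151), and the bar lies between the fingers.

```bash
python3 - <<'E'
from h import *
import pickle;cc=pickle.load(open("w1.pkl","rb"))
w=back("wrist",[(128,101),(430,97),(415,286),(147,287)],.012,cc);print(w.round(4),w.mean(0))
print(back("wrist",[(272.5,153),(284,153),(272,246),(285,246)],.052,cc).round(4))
E
```

```text
[[ 0.3744 -0.1539  0.012 ]
 [ 0.6692 -0.1425  0.012 ]
 [ 0.6802 -0.3454  0.012 ]
 [ 0.3787 -0.3542  0.012 ]] [ 0.52561169 -0.24898669  0.012     ]
[[ 0.5175 -0.1979  0.052 ]
 [ 0.5276 -0.1976  0.052 ]
 [ 0.5188 -0.285   0.052 ]
 [ 0.5311 -0.2847  0.052 ]]
```

>>> drive_tool(motion=[{"gripper":-0.3,"xyz":[-0.35,0,3],"spin":-0.4},{"gripper":-0.3,"xyz":[-0.35,0,6],"spin":-0.4},{"gripper":-0.3,"xyz":[-0.35,0,9],"spin":-0.4},{"gripper":-0.3,"xyz":[-0.35,0,11],"spin":-0.4},{"gripper":-0.3,"xyz":[-0.35,0,11.8],"spin":-0.4},{"gripper":-0.3,"xyz":[-0.35,0,11.8],"spin":-0.4},{"gripper":1,"xyz":[-0.35,0,11.8],"spin":-0.4},{"gripper":1,"xyz":[-0.35,0,11.8],"spin":-0.4},{"gripper":1,"xyz":[-0.35,0,11.8],"spin":-0.4},{"gripper":1,"xyz":[-0.35,0,11.8],"spin":-0.4},{"gripper":1,"xyz":[-0.35,0,11.8],"spin":-0.4},{"gripper":1,"xyz":[-0.35,0,11.8],"spin":-0.4}], squeeze=25)

```text
time_s: 2.15
tool_pos: [0.5232, -0.2482, 0.0488]
orientation: [0.0, 0.697, 0.717, 0.0]
ft_force: [-0.2, 0.5, -0.3]
width: 0.0247
grasp_force: 0.0
```

>>> drive_tool(motion=[{"gripper":1,"xyz":[0,0,0],"spin":0},{"gripper":1,"xyz":[0,0,0],"spin":0},{"gripper":1,"xyz":[0,0,0],"spin":0},{"gripper":1,"xyz":[0,0,0],"spin":0},{"gripper":1,"xyz":[0,0,0],"spin":0},{"gripper":1,"xyz":[0,0,0],"spin":0},{"gripper":1,"xyz":[0,0,0],"spin":0},{"gripper":1,"xyz":[0,0,-1],"spin":0},{"gripper":1,"xyz":[0,0,-2],"spin":0},{"gripper":1,"xyz":[0,0,-4],"spin":0},{"gripper":1,"xyz":[0,0,-4],"spin":0},{"gripper":1,"xyz":[0,0,-4],"spin":0}], squeeze=25)

```text
time_s: 3.15
tool_pos: [0.5238, -0.2485, 0.0902]
orientation: [0.001, 0.697, 0.717, 0.0]
ft_force: [-0.6, 0.0, -0.1]
width: 0.0003
grasp_force: 0.0
```

```bash
python3 - <<'E'
from h import *
s=robot.read_state();print(s)
a=robot.grab_frame("wrist");b=robot.grab_frame("scene")
c=cv2.resize(cv2.convertScaleAbs(b[130:270,110:290],alpha=1.6),None,fx=3,fy=3,interpolation=cv2.INTER_CUBIC)
cv2.imwrite("pics/w2.png",np.hstack([cv2.resize(a,(400,300)),cv2.resize(c,(400,300))]))
E
```

```text
{'time_s': 3.15, 'joint_pos': array([ 0.71170475,  0.49077439, -0.41297142,  1.81149243,  0.247014  ,
        0.88735793,  0.21315394]), 'joint_vel': array([-0.00464676,  0.02520817,  0.00860506,  0.02092707,  0.00672237,
       -0.01471897, -0.00399244]), 'joint_torque': array([ 3.80864041e-02, -8.42477345e+01, -8.32347035e+00, -3.70874298e+01,
       -2.05551255e-01,  3.83564802e-01,  1.29872826e-01]), 'tool_pos': array([ 0.52383304, -0.24854417,  0.0901523 ]), 'orientation': array([1.29953545e-03, 6.97275397e-01, 7.16802074e-01, 3.45729618e-04]), 'ft_force': array([-0.62507277,  0.01186598, -0.08144852]), 'ft_torque': array([-0.01348156, -0.09762838, -0.00149805]), 'grasp_force': 0.0, 'width': 0.0003383920419022883}
```

View pics/w2.png

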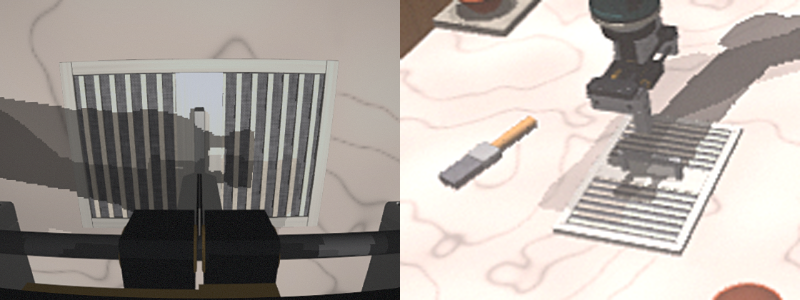

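The fingers shut above the bar and the panel is still on the bench. I'll open, go down again and check the grip before lifting.

>>> drive_tool(motion=[{"gripper":-0.3,"xyz":[0,0,0],"spin":0},{"gripper":-0.3,"xyz":[0,0,0],"spin":0},{"gripper":-0.3,"xyz":[0,0,0],"spin":0},{"gripper":-0.3,"xyz":[0,0,0],"spin":0},{"gripper":-0.3,"xyz":[0,0,0],"spin":0},{"gripper":-0.3,"xyz":[0,0,0],"spin":0},{"gripper":-0.3,"xyz":[0,0,2],"spin":0},{"gripper":-0.3,"xyz":[0,0,4],"spin":0},{"gripper":-0.3,"xyz":[0,0,4.3],"spin":0},{"gripper":1,"xyz":[0,0,4.3],"spin":0},{"gripper":1,"xyz":[0,0,4.3],"spin":0},{"gripper":1,"xyz":[0,0,4.3],"spin":0}], squeeze=30)

```text
time_s: 4.25
tool_pos: [0.5236, -0.2483, 0.0464]
orientation: [0.001, 0.697, 0.717, 0.0]
ft_force: [-0.0, 0.9, 0.3]
width: 0.0436
grasp_force: 0.0
```

>>> drive_tool(motion=[{"gripper":1,"xyz":[0,0,0],"spin":0},{"gripper":1,"xyz":[0,0,0],"spin":0},{"gripper":1,"xyz":[0,0,0],"spin":0},{"gripper":1,"xyz":[0,0,0],"spin":0},{"gripper":1,"xyz":[0,0,0],"spin":0},{"gripper":1,"xyz":[0,0,0],"spin":0},{"gripper":1,"xyz":[0,0,0],"spin":0},{"gripper":1,"xyz":[0,0,0],"spin":0}], squeeze=30)

```text
time_s: 4.92
tool_pos: [0.523, -0.2481, 0.0453]
orientation: [-0.0, 0.697, 0.717, 0.0]
ft_force: [-0.2, 0.6, -0.0]
width: 0.0001
grasp_force: 0.0
```

```bash
python3 - <<'E'
from h import *
s=robot.read_state();print(s["tool_pos"],s["width"],s["time_s"])
a=robot.grab_frame("wrist");b=robot.grab_frame("scene")
cv2.imwrite("pics/w3f.png",a);cv2.imwrite("pics/s3f.png",b)
c=cv2.resize(cv2.convertScaleAbs(b[130:250,150:290],alpha=1.6),(400,343),interpolation=cv2.INTER_CUBIC)
cv2.imwrite("pics/w3.png",np.hstack([cv2.resize(a,(400,343)),c]))
E
```

```text
[ 0.52299513 -0.24809228  0.04531888] 0.00010424512707100052 4.9167
```

View pics/w3.png

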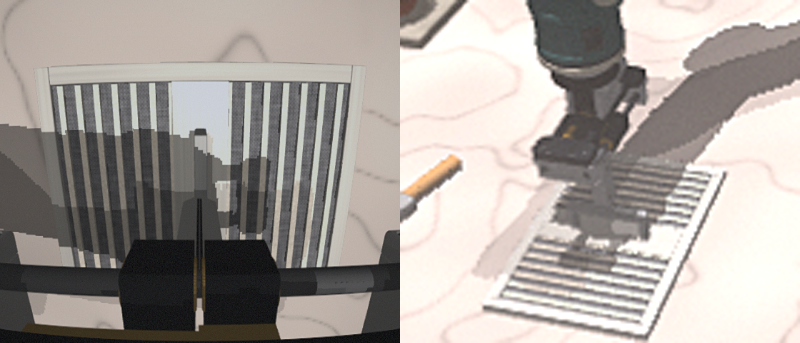

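```bash
python3 - <<'E'
from h import *
print(robot.tcp_to_tips)
c,K,d=cam("wrist");R=np.array(c["R"]);t=np.array(c["t"]);p=robot.read_state()["tool_pos"]
for dz in(.022,0,-.02,-.04):
  for dy in(.008,):
    X=p+[0,dy,-dz];print(dz,cv2.projectPoints(X[None],R,t,K,d)[0].ravel().round(1))
c2=cam("scene")
for dz in(.022,0,-.02,-.04):
    print(dz,cv2.projectPoints((p+[0,0,-dz])[None],np.array(c2[0]["R"]),np.array(c2[0]["t"]),c2[1],c2[2])[0].ravel().round(1))
a=cv2.imread("pics/w3f.png")[150:330,180:380];b=cv2.imread("pics/s3f.png")[170:230,190:257]
cv2.imwrite("pics/w4.png",np.hstack([cv2.resize(cv2.convertScaleAbs(a,alpha=2),(400,360)),cv2.resize(cv2.convertScaleAbs(b,alpha=2),(400,360),interpolation=cv2.INTER_CUBIC)]))
E
```

```text
0.022
0.022 [279.  225.1]
0 [279.1 236.7]
-0.02 [279.1 249.6]
-0.04 [279.2 265.5]
0.022 [222.9 207.8]
0 [222.1 202.9]
-0.02 [221.4 198.4]
-0.04 [220.7 193.8]
```

View pics/w4.png

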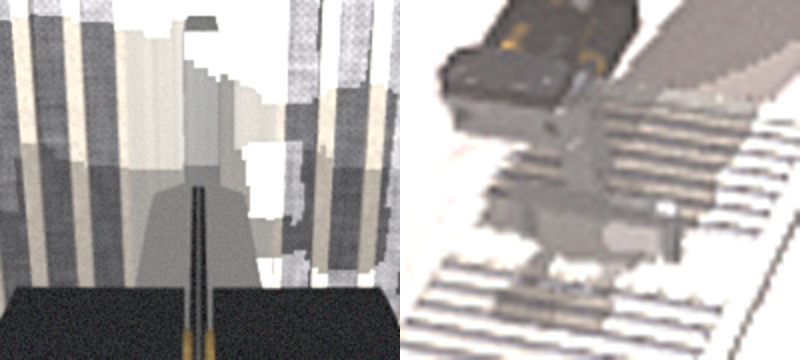

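The fingertips actually end at the bar's top, about 22 mm higher than I assumed: row 243 in the wrist picture against 225 predicted. I'll open and go lower, watching the force.

>>> drive_tool(motion=[{"gripper":-0.5,"xyz":[0,0,-1],"spin":0},{"gripper":-0.5,"xyz":[0,0,-1],"spin":0},{"gripper":-0.5,"xyz":[0,0,-1],"spin":0},{"gripper":-0.5,"xyz":[0,0,-1],"spin":0},{"gripper":-0.5,"xyz":[0,0,-1],"spin":0},{"gripper":-0.5,"xyz":[0,0,-1],"spin":0},{"gripper":-0.5,"xyz":[0,0,-1],"spin":0},{"gripper":-0.5,"xyz":[0,0,0],"spin":0},{"gripper":-0.5,"xyz":[0,0,0.6],"spin":0},{"gripper":-0.5,"xyz":[0,0,1.0],"spin":0},{"gripper":-0.5,"xyz":[0,0,1.2],"spin":0}], squeeze=30)

```text
time_s: 5.93
tool_pos: [0.5225, -0.2478, 0.0321]
orientation: [-0.001, 0.697, 0.717, -0.0]
ft_force: [0.1, 0.4, -0.0]
width: 0.0689
grasp_force: 0.0
```

>>> drive_tool(motion=[{"gripper":-0.5,"xyz":[0,0,0.4],"spin":0},{"gripper":-0.5,"xyz":[0,0,0.7],"spin":0},{"gripper":-0.5,"xyz":[0,0,0.7],"spin":0}])

```text
time_s: 6.18
tool_pos: [0.5228, -0.248, 0.0257]
orientation: [-0.0, 0.697, 0.717, -0.0]
ft_force: [-0.0, 0.2, 0.1]
width: 0.071
grasp_force: 0.0
```

>>> drive_tool(motion=[{"gripper":1,"xyz":[0,0,0.1],"spin":0},{"gripper":1,"xyz":[0,0,0.1],"spin":0},{"gripper":1,"xyz":[0,0,0.1],"spin":0},{"gripper":1,"xyz":[0,0,0.1],"spin":0},{"gripper":1,"xyz":[0,0,0.1],"spin":0},{"gripper":1,"xyz":[0,0,0.1],"spin":0},{"gripper":1,"xyz":[0,0,0.1],"spin":0},{"gripper":1,"xyz":[0,0,0.1],"spin":0},{"gripper":1,"xyz":[0,0,0.1],"spin":0},{"gripper":1,"xyz":[0,0,0.1],"spin":0},{"gripper":1,"xyz":[0,0,0.1],"spin":0},{"gripper":1,"xyz":[0,0,0.1],"spin":0}], squeeze=30)

```text
time_s: 7.18
tool_pos: [0.5231, -0.2481, 0.0253]
orientation: [0.0, 0.697, 0.717, 0.0]
ft_force: [1.0, 0.2, 0.1]
width: 0.0096
grasp_force: 30.0
```

>>> drive_tool(motion=[{"gripper":1,"xyz":[0,0,-0.3],"spin":0},{"gripper":1,"xyz":[0,0,-1],"spin":0},{"gripper":1,"xyz":[0,0,-2.5],"spin":0},{"gripper":1,"xyz":[0,0,-4.5],"spin":0},{"gripper":1,"xyz":[0,0,-6.5],"spin":0},{"gripper":1,"xyz":[0,0,-9],"spin":1},{"gripper":1,"xyz":[0,0,-11.5],"spin":2},{"gripper":1,"xyz":[0,0,-14],"spin":3},{"gripper":1,"xyz":[0,0,-15.5],"spin":4},{"gripper":1,"xyz":[0,0,-16.2],"spin":5},{"gripper":1,"xyz":[0,0,-16.5],"spin":5},{"gripper":1,"xyz":[0,0,-16.5],"spin":5}], squeeze=30)

```text
time_s: 8.18
tool_pos: [0.5228, -0.2481, 0.1903]
orientation: [-0.0, 0.728, 0.686, -0.0]
ft_force: [0.3, 0.4, -5.3]
width: 0.0097
grasp_force: 30.0
```

>>> drive_tool(motion=[{"gripper":1,"xyz":[0.8,0,0],"spin":1},{"gripper":1,"xyz":[2.4,0,0],"spin":2},{"gripper":1,"xyz":[5,0,0],"spin":3},{"gripper":1,"xyz":[8.4,-0.1,0],"spin":3.7},{"gripper":1,"xyz":[12,-0.3,0],"spin":3.7},{"gripper":1,"xyz":[15.6,-0.6,0],"spin":3.7},{"gripper":1,"xyz":[19.2,-0.8,0],"spin":3.7},{"gripper":1,"xyz":[22.8,-1,0],"spin":3.7},{"gripper":1,"xyz":[26.4,-1.1,0],"spin":3.7},{"gripper":1,"xyz":[30,-1.3,0],"spin":3.7},{"gripper":1,"xyz":[33,-1.4,0],"spin":3.7},{"gripper":1,"xyz":[36,-1.5,0],"spin":3.7}])

```text
time_s: 9.18
tool_pos: [0.5285, 0.1138, 0.1891]
orientation: [-0.001, 0.749, 0.662, -0.001]
ft_force: [1.4, -1.2, -4.5]
width: 0.0096
grasp_force: 30.0
```

>>> drive_tool(motion=[{"gripper":1,"xyz":[2.8,-0.1,0],"spin":0},{"gripper":1,"xyz":[5.2,-0.15,0],"spin":0},{"gripper":1,"xyz":[7.2,-0.2,0],"spin":0},{"gripper":1,"xyz":[8.8,-0.2,0],"spin":0},{"gripper":1,"xyz":[9.9,-0.2,0],"spin":0},{"gripper":1,"xyz":[10.4,-0.2,0],"spin":0},{"gripper":1,"xyz":[10.4,-0.2,0],"spin":0},{"gripper":1,"xyz":[10.4,-0.2,0],"spin":0},{"gripper":1,"xyz":[10.4,-0.2,0],"spin":0}])

```text
time_s: 9.93
tool_pos: [0.5404, 0.2144, 0.1901]
orientation: [0.0, 0.75, 0.661, -0.0]
ft_force: [0.2, -0.5, -4.0]
width: 0.0098
grasp_force: 30.0
```

```bash
python3 - <<'E'
from h import *
s=robot.read_state();print(s["tool_pos"],s["orientation"],s["ft_force"],s["ft_torque"],s["time_s"])
a=robot.grab_frame("wrist");b=robot.grab_frame("top");c=robot.grab_frame("scene");cv2.imwrite("pics/w5.png",a);cv2.imwrite("pics/t5.png",b);cv2.imwrite("pics/s5.png",c)
b=cv2.convertScaleAbs(b[165:295,150:290],alpha=1.6);c=cv2.convertScaleAbs(c[110:300,270:470],alpha=1.6)
cv2.imwrite("pics/v5.png",np.hstack([cv2.resize(b,(400,371),interpolation=cv2.INTER_CUBIC),cv2.resize(c,(400,371),interpolation=cv2.INTER_CUBIC)]))
E
```

```text
[0.54042639 0.21435512 0.19011184] [ 8.92375071e-05  7.49965265e-01  6.61477125e-01 -3.25917652e-04] [ 0.20549161 -0.50092241 -3.95442054] [ 0.00857462 -0.07567117  0.02341643] 9.9333
```

View pics/v5.png

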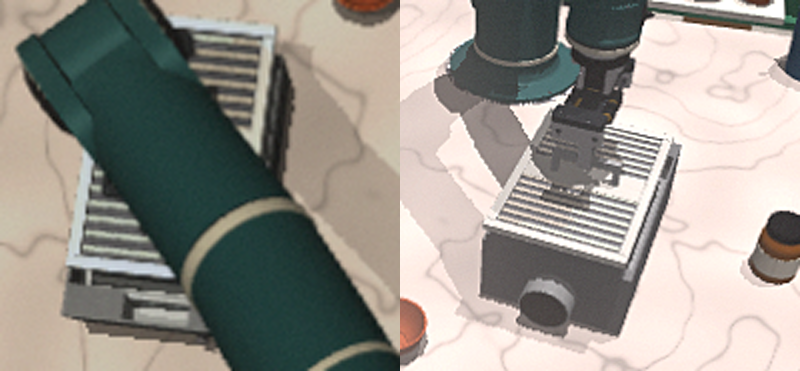

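The panel hovers over the box. In the top crop its near-left corner is at (68,265) and its far-right corner at (276,25). I'll check the lateral registration.

```bash
python3 - <<'E'
from h import *
px=np.array([(68,265),(276,25)])*.35+[150,165]
w=back("top",px,.177)
a=np.radians(-7.06);M=np.array([[np.cos(a),np.sin(a)],[-np.sin(a),np.cos(a)]])
L=lambda p:(np.array(p)[:,:2]-[.5024,.2204])@M.T
print(L(w).round(4),L(w).mean(0),L([[.5404,.2144]]))
# second: scene corners: far-left(480,226) on stop end ; right(672,140); stop right (630,265)
px=np.array([(482,226),(626,265),(676,140)])*[.5,190/371]+[270-200,110]
print(L(back("scene",px,.177)).round(4))
E
```

```text
[[-0.1109  0.0966]
 [ 0.1873 -0.1002]] [ 0.0381739  -0.00182825] [[ 0.03844934 -0.00128398]]
[[ 0.1959 -0.0971]
 [ 0.1938  0.1014]
 [-0.0999  0.1055]]
```

>>> drive_tool(motion=[{"gripper":1,"xyz":[0,0,0.6],"spin":0},{"gripper":1,"xyz":[0,0,1.4],"spin":0},{"gripper":1,"xyz":[0,0,2.2],"spin":0},{"gripper":1,"xyz":[0,0,3.0],"spin":0},{"gripper":1,"xyz":[0,0,3.5],"spin":0},{"gripper":1,"xyz":[0,0,3.7],"spin":0},{"gripper":1,"xyz":[0,0,3.7],"spin":0}], squeeze=20)

```text
time_s: 10.67
tool_pos: [0.54, 0.2156, 0.1527]
orientation: [-0.0, 0.75, 0.662, -0.0]
ft_force: [1.2, 0.6, -4.3]
width: 0.0101
grasp_force: 20.0
```

>>> drive_tool(motion=[{"gripper":1,"xyz":[0,-0.1,0.2],"spin":0},{"gripper":1,"xyz":[0,-0.2,0.4],"spin":0},{"gripper":1,"xyz":[0,-0.3,0.6],"spin":0},{"gripper":1,"xyz":[0,-0.4,0.8],"spin":0},{"gripper":1,"xyz":[0,-0.5,1.0],"spin":0},{"gripper":1,"xyz":[0,-0.5,1.0],"spin":0}])

```text
time_s: 11.17
tool_pos: [0.5352, 0.2163, 0.1432]
orientation: [-0.0, 0.75, 0.662, -0.0]
ft_force: [-0.3, 0.6, -0.8]
width: 0.0106
grasp_force: 20.0
```

>>> drive_tool(motion=[{"gripper":1,"xyz":[0,-0.15,0.2],"spin":0},{"gripper":1,"xyz":[0,-0.3,0.4],"spin":0},{"gripper":1,"xyz":[0,-0.45,0.6],"spin":0},{"gripper":1,"xyz":[0,-0.6,0.8],"spin":0},{"gripper":1,"xyz":[0,-0.75,1.0],"spin":0},{"gripper":1,"xyz":[0,-0.9,1.2],"spin":0},{"gripper":1,"xyz":[0,-1.0,1.3],"spin":0},{"gripper":1,"xyz":[0,-1.0,1.3],"spin":0}])

```text
time_s: 11.83
tool_pos: [0.5251, 0.2175, 0.1301]
orientation: [-0.0, 0.75, 0.662, -0.0]
ft_force: [-1.7, -0.2, -1.1]
width: 0.011
grasp_force: 20.0
```

```bash
python3 - <<'E'
from h import *
s=robot.read_state();print(s["tool_pos"],s["orientation"],s["ft_force"],s["ft_torque"],s["width"])
a=np.radians(-7.06);p=s["tool_pos"][:2]-[.5024,.2204];print(p[0]*np.cos(a)+p[1]*np.sin(a),-p[0]*np.sin(a)+p[1]*np.cos(a))
c=robot.grab_frame("scene")[110:300,270:470];w=robot.grab_frame("wrist")
cv2.imwrite("pics/v6.png",np.hstack([cv2.resize(cv2.convertScaleAbs(w,alpha=1.4),(400,300)),cv2.resize(cv2.convertScaleAbs(c,alpha=1.6),(400,300),interpolation=cv2.INTER_CUBIC)]))
E
```

```text
[0.5250503  0.21746389 0.13008791] [-1.58698529e-04  7.49538732e-01  6.61960419e-01 -2.59447371e-04] [-1.72520621 -0.24990079 -1.10609594] [-0.10128636 -0.04941551  0.02827715] 0.010969291893066379
0.022839441104313126 -0.000129930068122694
```

View pics/v6.png

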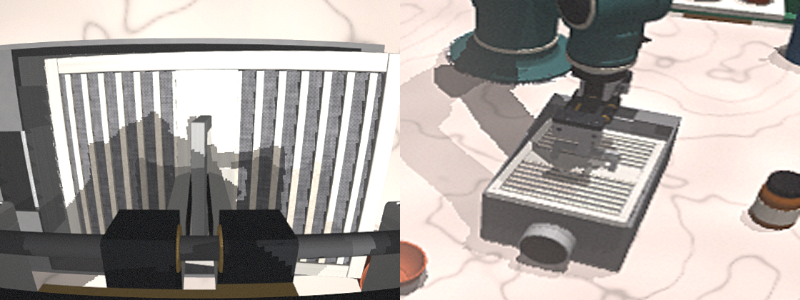

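The panel is tipped, spring end down in the box and far end on the narrow flange. I'll slide it toward the spring by feel.

>>> drive_tool(motion=[{"gripper":1,"xyz":[0,-0.2,0.05],"spin":0},{"gripper":1,"xyz":[0,-0.5,0.1],"spin":0},{"gripper":1,"xyz":[0,-0.8,0.2],"spin":0},{"gripper":1,"xyz":[0,-1.1,0.25],"spin":0},{"gripper":1,"xyz":[0,-1.4,0.3],"spin":0},{"gripper":1,"xyz":[0,-1.6,0.3],"spin":0},{"gripper":1,"xyz":[0,-1.6,0.3],"spin":0}], squeeze=35)

```text
time_s: 12.52
tool_pos: [0.51, 0.2192, 0.1274]
orientation: [0.0, 0.75, 0.662, 0.001]
ft_force: [7.5, -1.2, -5.2]
width: 0.0108
grasp_force: 35.0
```

>>> drive_tool(motion=[{"gripper":1,"xyz":[0,-0.2,0.05],"spin":0},{"gripper":1,"xyz":[0,-0.4,0.1],"spin":0},{"gripper":1,"xyz":[0,-0.6,0.1],"spin":0},{"gripper":1,"xyz":[0,-0.8,0.15],"spin":0},{"gripper":1,"xyz":[0,-0.8,0.15],"spin":0}])

```text
time_s: 12.93
tool_pos: [0.5029, 0.2202, 0.1263]
orientation: [0.001, 0.75, 0.662, 0.001]
ft_force: [10.1, -0.7, -0.9]
width: 0.0106
grasp_force: 35.0
```

>>> drive_tool(motion=[{"gripper":1,"xyz":[0,-0.15,0.03],"spin":0},{"gripper":1,"xyz":[0,-0.3,0.05],"spin":0},{"gripper":1,"xyz":[0,-0.45,0.07],"spin":0},{"gripper":1,"xyz":[0,-0.6,0.1],"spin":0},{"gripper":1,"xyz":[0,-0.6,0.1],"spin":0}])

```text
time_s: 13.35
tool_pos: [0.4976, 0.2209, 0.1256]
orientation: [0.001, 0.75, 0.662, 0.002]
ft_force: [12.0, -1.3, -0.9]
width: 0.0104
grasp_force: 35.0
```

>>> drive_tool(motion=[{"gripper":1,"xyz":[0,-0.1,0.0],"spin":0},{"gripper":1,"xyz":[0,-0.2,0.0],"spin":0},{"gripper":1,"xyz":[0,-0.3,0.0],"spin":0},{"gripper":1,"xyz":[0,-0.3,0.0],"spin":0}])

```text
time_s: 13.68
tool_pos: [0.4949, 0.2212, 0.1257]
orientation: [0.001, 0.75, 0.661, 0.002]
ft_force: [13.9, -2.1, -1.3]
width: 0.0107
grasp_force: 35.0
```

>>> drive_tool(motion=[{"gripper":1,"xyz":[0,-0.1,0.05],"spin":0},{"gripper":1,"xyz":[0,-0.2,0.1],"spin":0},{"gripper":1,"xyz":[0,-0.2,0.1],"spin":0}])

```text
time_s: 13.93
tool_pos: [0.4935, 0.2214, 0.1249]
orientation: [0.001, 0.75, 0.661, 0.002]
ft_force: [16.2, -2.7, -0.6]
width: 0.0108
grasp_force: 35.0
```

>>> drive_tool(motion=[{"gripper":1,"xyz":[0,-0.1,0.05],"spin":0},{"gripper":1,"xyz":[0,-0.2,0.1],"spin":0},{"gripper":1,"xyz":[0,-0.2,0.1],"spin":0}])

```text
time_s: 14.18
tool_pos: [0.4924, 0.2217, 0.1242]
orientation: [0.002, 0.75, 0.661, 0.003]
ft_force: [20.0, -2.2, 0.2]
width: 0.0105
grasp_force: 35.0
```

>>> drive_tool(motion=[{"gripper":1,"xyz":[0,-0.05,0.1],"spin":0},{"gripper":1,"xyz":[0,-0.1,0.2],"spin":0},{"gripper":1,"xyz":[0,-0.1,0.3],"spin":0},{"gripper":1,"xyz":[0,-0.1,0.3],"spin":0}])

```text
time_s: 14.52
tool_pos: [0.4933, 0.2217, 0.122]
orientation: [0.003, 0.75, 0.661, 0.005]
ft_force: [28.6, -4.8, 4.3]
width: 0.0108
grasp_force: 35.0
```

>>> drive_tool(motion=[{"gripper":1,"xyz":[0,0.08,0.1],"spin":0},{"gripper":1,"xyz":[0,0.13,0.2],"spin":0},{"gripper":1,"xyz":[0,0.17,0.3],"spin":0},{"gripper":1,"xyz":[0,0.17,0.3],"spin":0}])

```text
time_s: 14.85
tool_pos: [0.4946, 0.2215, 0.1188]
orientation: [0.002, 0.75, 0.661, 0.004]
ft_force: [27.0, -4.1, 4.8]
width: 0.0105
grasp_force: 35.0
```

>>> drive_tool(motion=[{"gripper":1,"xyz":[0,0.08,0.1],"spin":0},{"gripper":1,"xyz":[0,0.12,0.2],"spin":0},{"gripper":1,"xyz":[0,0.17,0.3],"spin":0},{"gripper":1,"xyz":[0,0.17,0.3],"spin":0}])

```text
time_s: 15.18
tool_pos: [0.4958, 0.2213, 0.1156]
orientation: [0.002, 0.75, 0.661, 0.004]
ft_force: [25.3, -4.2, 3.6]
width: 0.0103
grasp_force: 35.0
```

>>> drive_tool(motion=[{"gripper":1,"xyz":[0,0.08,0.1],"spin":0},{"gripper":1,"xyz":[0,0.12,0.2],"spin":0},{"gripper":1,"xyz":[0,0.16,0.3],"spin":0},{"gripper":1,"xyz":[0,0.2,0.4],"spin":0},{"gripper":1,"xyz":[0,0.2,0.4],"spin":0}])

```text
time_s: 15.6
tool_pos: [0.4972, 0.2211, 0.1113]
orientation: [0.002, 0.75, 0.661, 0.003]
ft_force: [22.3, -3.3, 2.3]
width: 0.0101
grasp_force: 35.0
```

>>> drive_tool(motion=[{"gripper":1,"xyz":[0,0.12,0.2],"spin":0},{"gripper":1,"xyz":[0,0.24,0.4],"spin":0},{"gripper":1,"xyz":[0,0.36,0.6],"spin":0},{"gripper":1,"xyz":[0,0.5,0.8],"spin":0},{"gripper":1,"xyz":[0,0.62,1.0],"spin":0},{"gripper":1,"xyz":[0,0.62,1.0],"spin":0}])

```text
time_s: 16.1
tool_pos: [0.5015, 0.2204, 0.1003]
orientation: [0.001, 0.75, 0.661, 0.002]
ft_force: [13.8, -1.6, 0.5]
width: 0.0094
grasp_force: 35.0
```

>>> drive_tool(motion=[{"gripper":1,"xyz":[0,0.1,0.1],"spin":0},{"gripper":1,"xyz":[0,0.25,0.2],"spin":0},{"gripper":1,"xyz":[0,0.4,0.25],"spin":0},{"gripper":1,"xyz":[0,0.6,0.25],"spin":0},{"gripper":1,"xyz":[0,0.8,0.25],"spin":0},{"gripper":1,"xyz":[0,0.8,0.25],"spin":0}], squeeze=20)

```text
time_s: 16.6
tool_pos: [0.5091, 0.2195, 0.0979]
orientation: [0.001, 0.75, 0.661, 0.001]
ft_force: [12.0, -1.6, -0.9]
width: 0.01
grasp_force: 20.0
```

```bash
python3 - <<'E'
from h import *
s=robot.read_state();print(s["tool_pos"],s["ft_force"],s["ft_torque"],s["width"])
a=np.radians(-7.06);p=s["tool_pos"][:2]-[.5024,.2204];print(p[0]*np.cos(a)+p[1]*np.sin(a),-p[0]*np.sin(a)+p[1]*np.cos(a))
E
```

```text
[0.50907182 0.21946766 0.09791045] [11.96980001 -1.61206558 -0.93660328] [-0.37134206 -2.80250338 -0.03514566] 0.010015920035590365
0.00673582438208356 -0.00010524724016048161
```

>>> drive_tool(motion=[{"gripper":1,"xyz":[0,0.1,0],"spin":0},{"gripper":1,"xyz":[0,0.2,0.05],"spin":0},{"gripper":1,"xyz":[0,0.3,0.05],"spin":0},{"gripper":1,"xyz":[0,0.4,0.1],"spin":0},{"gripper":1,"xyz":[0,0.4,0.1],"spin":0}])

```text
time_s: 17.02
tool_pos: [0.5128, 0.2193, 0.0974]
orientation: [0.001, 0.75, 0.662, 0.001]
ft_force: [8.7, -1.7, 6.7]
width: 0.0098
grasp_force: 20.0
```

>>> drive_tool(motion=[{"gripper":1,"xyz":[0,0.05,0],"spin":0},{"gripper":1,"xyz":[0,0.1,0],"spin":0},{"gripper":1,"xyz":[0,0.15,0],"spin":0},{"gripper":1,"xyz":[0,0.15,0],"spin":0}])

```text
time_s: 17.35
tool_pos: [0.5141, 0.2191, 0.0974]
orientation: [0.001, 0.75, 0.662, 0.001]
ft_force: [6.7, -2.0, 8.1]
width: 0.0098
grasp_force: 20.0
```

>>> drive_tool(motion=[{"gripper":1,"xyz":[0,0.05,-0.03],"spin":0},{"gripper":1,"xyz":[0,0.1,-0.05],"spin":0},{"gripper":1,"xyz":[0,0.1,-0.05],"spin":0}])

```text
time_s: 17.6
tool_pos: [0.5148, 0.2188, 0.0974]
orientation: [0.001, 0.75, 0.662, 0.001]
ft_force: [7.6, -1.5, 1.3]
width: 0.0098
grasp_force: 20.0
```

>>> drive_tool(motion=[{"gripper":1,"xyz":[0,0.05,0],"spin":0},{"gripper":1,"xyz":[0,0.1,0],"spin":0},{"gripper":1,"xyz":[0,0.1,0],"spin":0}])

```text
time_s: 17.85
tool_pos: [0.5158, 0.2187, 0.0974]
orientation: [0.001, 0.75, 0.662, 0.001]
ft_force: [8.0, -0.9, 2.0]
width: 0.01
grasp_force: 20.0
```

>>> drive_tool(motion=[{"gripper":1,"xyz":[0,0.05,0],"spin":0},{"gripper":1,"xyz":[0,0.1,0],"spin":0},{"gripper":1,"xyz":[0,0.15,0],"spin":0},{"gripper":1,"xyz":[0,0.15,0],"spin":0}])

```text
time_s: 18.18
tool_pos: [0.5169, 0.2186, 0.0974]
orientation: [0.0, 0.75, 0.662, 0.001]
ft_force: [6.5, -0.9, 5.2]
width: 0.0093
grasp_force: 20.0
```

>>> drive_tool(motion=[{"gripper":1,"xyz":[0,0.05,0],"spin":0},{"gripper":1,"xyz":[0,0.1,0],"spin":0},{"gripper":1,"xyz":[0,0.1,0],"spin":0}])

```text
time_s: 18.43
tool_pos: [0.5169, 0.2186, 0.0974]
orientation: [0.0, 0.75, 0.662, -0.0]
ft_force: [-2.6, -1.9, 11.9]
width: 0.0099
grasp_force: 20.0
```

The force has reversed and x no longer advances, so the panel is against the stop wall. I'll relax and release.

>>> drive_tool(motion=[{"gripper":1,"xyz":[0,-0.05,-0.05],"spin":0},{"gripper":1,"xyz":[0,-0.05,-0.08],"spin":0},{"gripper":-0.4,"xyz":[0,-0.05,-0.08],"spin":0},{"gripper":-0.4,"xyz":[0,-0.05,-0.08],"spin":0},{"gripper":-0.4,"xyz":[0,-0.05,-0.08],"spin":0},{"gripper":-0.4,"xyz":[0,-0.05,-0.08],"spin":0},{"gripper":-0.4,"xyz":[0,-0.05,-0.08],"spin":0},{"gripper":-0.4,"xyz":[0,-0.05,-0.08],"spin":0},{"gripper":-0.4,"xyz":[0,-0.05,-2],"spin":0},{"gripper":-0.4,"xyz":[0,-0.05,-5],"spin":0},{"gripper":-0.4,"xyz":[0,-0.05,-9],"spin":0},{"gripper":-0.4,"xyz":[0,-0.05,-13],"spin":0}], squeeze=10)

```text
time_s: 19.43
tool_pos: [0.5159, 0.2185, 0.228]
orientation: [-0.001, 0.749, 0.662, -0.001]
ft_force: [1.2, 0.6, 0.5]
width: 0.0655
grasp_force: 0.0
```

```bash
python3 - <<'E'
from h import *
s=robot.read_state();print(s["tool_pos"],s["ft_force"],s["width"])
cc=cam("wrist");w=robot.grab_frame("wrist");c=robot.grab_frame("scene")[110:300,270:470]
cv2.imwrite("pics/w7.png",w)
cv2.imwrite("pics/v7.png",np.hstack([cv2.resize(cv2.convertScaleAbs(w,alpha=1.4),(400,300)),cv2.resize(cv2.convertScaleAbs(c,alpha=1.6),(400,300),interpolation=cv2.INTER_CUBIC)]))
E
```

```text
[0.51586503 0.21845712 0.22804492] [1.16212165 0.56545913 0.51702636] 0.06550027273215873
```

View pics/v7.png

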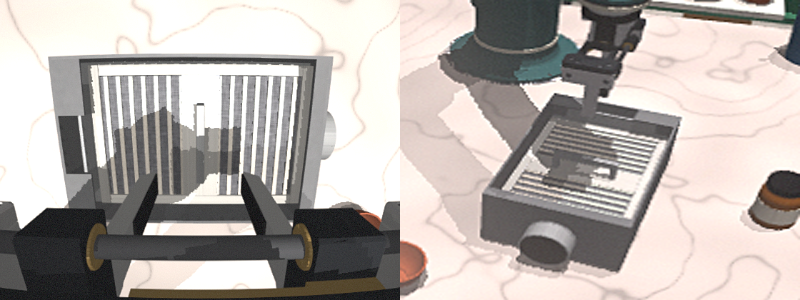

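The panel lies flat and square in the box, with its right end tucked under the narrow flange and the handle centred at about (200,150). The gripper is clear.

```bash
python3 -c "
from station import robot
print(robot.job_done())"
```

```text
the job is handed in; nothing more can be done
None
```

I put the panel back in the extractor, let go and handed the job in at about 19.5 s. In the last picture it lies flat under the narrow flange, and the stop-end wall was reached by feel. The highest wrist force I read was about 29 N, the bowl, jar and brush were not touched, and the hand-in returned no verdict.

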